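Knock the pressed synth knobs out of the jig

ROBOT

A 7-joint arm with a two-finger parallel gripper is mounted at the origin on the work surface. World frame = base frame: x ahead of the robot, y to its left, z up, the work surface at z = 0. Lengths are in m, angles in rad, forces in N, time in s.
With the tool pointing down it reaches from about 0.425 to 0.95 m from the base axis. Payload 4.7 kg.
Tool frame: the origin (TCP) lies on the centre line of the jaws, within the pads' length; the fingertips stand robot.nose_length ahead of it and the grasp point (between the pads) lies 8 mm behind it (robot.nose_length is the distance from the TCP to the fingertips, in m); z points along the fingers, x is the direction in which the jaws open and shut, and the axes are right-handed (so a half turn about z gives the same grasp; the last joint's range is limited). The gripper opens to 85 mm and grips with 20 to 120 N. Pads are 22 mm wide; open, the fingers measure 114 mm over their backs; the gripper's body (76 mm by 85 mm) begins 54 mm behind the grasp point. The pads swing forward as they close: fully open they stand 13 mm farther back than shut.
Start: joints at [-1.202, 0.469, -0.049, 1.532, 0.024, 1.141, -0.082], TCP at [0.261, 0.622, 0.242] pointing down, gripper open.
Joint ranges: [-2.59, 2.59], [-0.33, 1.99], [-1.39, 1.29], [0.1, 2.45], [-1.04, 4.18], [0.21, 1.99], [-2.66, 2.66]. Speed limits (rad/s): [2.57, 2.57, 3.14, 3.14, 3.14, 3.14, 3.14].

INTERFACE

Orientations are given as [roll, pitch, yaw] about the fixed x, y, z axes, in that order (R = Rz(yaw) Ry(pitch) Rx(roll)).
In Python, from plant import robot gives the robot as it stands. Calls block until the motion is done:
- robot.goto(position, orientation): joint-space move of the TCP to a pose.
- robot.move_straight(position, vel=0.15, attitude=None, contact_N=None): straight line of the TCP; attitude=None keeps the orientation; vel is the mean speed in m/s. With contact_N (N) it stops when the force on the tool has changed by that much, and returns True; else False.
- robot.move_joints(angles): joint-space move.
- robot.grip(opening, strength=None): opening from 0.0 (shut) to 1.0 (fully open); strength is the grip in N (None keeps the last); returns when the fingers have stopped.
- robot.sleep(seconds).
- robot.inverse_kinematics(position, orientation): joint angles nearest the present ones, or None.
- robot.sense(): the state.
- robot.grab_frame(name): name is "scene" or "top"; returns a dict with "image" (384x512x3 uint8, red, green, blue), "range_z" (384x512 float32, m along the optical axis (not along the pixel's ray), 0 where there is no reading), "fx", "fy", "cx", "cy" (pixels), "R" (3x3) and "t" (3): a world point X has camera coordinates R X + t. Camera axes: x right, y down, z forward; pixel columns grow to the right and rows downward; lengths in m; the calibration is good to about 2 mm. A picture is of the moment at which its call begins.
A pose or a line that the arm cannot do raises robot.IKError and nothing moves.
- robot.close_job(): hands the job in, once; it reports no verdict.
The state is a dict: "t": time; "joint_pos": joint angles; "joint_velocities": joint speeds; "effort": joint torques, N m; "tcp_pos": TCP position; "tcp_rot": TCP orientation; "wrist_force": force on the tool from outside, world axes, zero at the start; "torque": the same for the moment, N m; "opening": opening from 0.0 (shut) to 1.0 (fully open).
Only numpy, scipy, OpenCV 4.12 (cv2) and the standard library are available. Lean on these libraries where they do the work, as an engineer would, in place of code of your own. Each camera call takes 0.05 s, during which the arm holds its last target.

TASK

Using the C-shaped knock-out tool, poke every knob in the jig up from below through its access hole until it stands about 15 mm proud and stays there. When all are up, hang the tool by its handle bar across both prongs of the double hook, and then set every knob upright on the floor of the grey tray; leave the screwdriver, the bottle and the spare module alone.

Things in the scene. Friction and masses are not known exactly. Their poses are not given: they have to be found in the camera images.
- jig: Fixed jig: plywood plate 70 mm (x) by 324 mm (y), top 92 mm, underside 62 mm above the bench, on a 10 mm wall at each y end; open below along both long sides (-x side faces the robot). Five round recesses at x = 0, y = -116, -58, 0, 58, 116 mm: 32 mm wide, 25 mm deep. Origin: its centre, on the bench; z up; yaw within 0.25 rad.
- jig_floor (a point): Middle of the jig, 67 mm above the bench: level of the recess floors. Each floor has a central round access hole, 21 mm wide, through its last 5 mm to the space below. Two spring clips at the +y and -y sides of each recess, in its top 8 mm, squeeze the knob with about 3 N each: it takes 4 to 10 N to push up or down and stays at the height where it is left.
- knob_a: Aluminium control knob, cylinder 30 mm thick, 24 mm tall, 35 g, black cap with pointer line. Starts in the jig recess at y = -116 mm, top 1 mm below the jig's face; absent in some starts (recess empty). Pushed up 13 to 17 mm it stands proud, held by the clips; beyond about 22 mm it leaves them and may fall over. Origin: centre of its underside, z up its axis.
- knob_b: Aluminium control knob, cylinder 30 mm thick, 24 mm tall, 35 g, black cap with pointer line. Starts in the jig recess at y = -58 mm, top 1 mm below the jig's face; absent in some starts (recess empty). Pushed up 13 to 17 mm it stands proud, held by the clips; beyond about 22 mm it leaves them and may fall over. Origin: centre of its underside, z up its axis.
- knob_c: Aluminium control knob, cylinder 30 mm thick, 24 mm tall, 35 g, black cap with pointer line. Starts in the jig recess at y = 0 mm, top 1 mm below the jig's face; absent in some starts (recess empty). Pushed up 13 to 17 mm it stands proud, held by the clips; beyond about 22 mm it leaves them and may fall over. Origin: centre of its underside, z up its axis.
- knob_d: Aluminium control knob, cylinder 30 mm thick, 24 mm tall, 35 g, black cap with pointer line. Starts in the jig recess at y = 58 mm, top 1 mm below the jig's face; absent in some starts (recess empty). Pushed up 13 to 17 mm it stands proud, held by the clips; beyond about 22 mm it leaves them and may fall over. Origin: centre of its underside, z up its axis.
- knob_e: Aluminium control knob, cylinder 30 mm thick, 24 mm tall, 35 g, black cap with pointer line. Starts in the jig recess at y = 116 mm, top 1 mm below the jig's face; absent in some starts (recess empty). Pushed up 13 to 17 mm it stands proud, held by the clips; beyond about 22 mm it leaves them and may fall over. Origin: centre of its underside, z up its axis.
- poker: Loose C-shaped steel knock-out tool, 0.4 kg, starts standing on its foot. Foot: x -66 to 42, y -24 to 24, z 0 to 8 mm. Pin: upright on the origin, 10 mm thick, tip at z = 45 mm. Spine: 12 mm square upright at x = -66 to -54 mm. Handle bar on top over the pin (see point poker_bar). The C is open on +x, where the jig's plate goes in over the pin. Origin: foot's underside, on the pin's axis; z up.
- poker_bar (a point): Middle of the underside of the tool's handle bar, 150 mm above the foot's underside, straight over the pin. Bar: x = -66 to 66 mm, 12 mm thick in y, 18 mm high (z = 150 to 168 mm of the tool), with a lip hanging 14 mm down at its +x end (x = 54 to 66 mm). Grip it at the middle from above, fingers closing along the tool's y.
- hook: Fixed stand with a double hook: two parallel round prongs, 8 mm thick, at y = -30 and 30 mm, stick out 90 mm along -x from an upright wooden frame (front face x = 0, 90 mm wide, 210 mm tall); prong tops 200 mm above the bench, ends turned up to 212-216 mm at x = -80 to -90 mm. Base 10 mm thick, x = -100 to 30 mm. Origin: on the bench under the frame's face; yaw within 0.25 rad.
- hook_rest (a point): Midway between the two prongs, at the height of their tops, 45 mm in front of the wooden frame: where the middle of the underside of the hung handle bar belongs, bar across both prongs. Axes as the stand's.
- tray: Loose open grey parts tray, 190 mm (x) by 120 mm (y), 22 mm high, walls and floor about 4 mm thick, 0.4 kg. Origin: centre of its underside; z up.
- driver: Bystander: loose screwdriver 170 mm long lying beyond the jig; leave alone. Origin about its middle, on the bench.
- cleaner: Bystander: white bottle 44 mm in diameter, 110 mm tall; leave alone. Origin: centre of its underside.
- module: Bystander: spare synthesizer module 128 by 60 mm, about 50 mm high with its knobs, lying face up; leave alone. Origin: centre of its underside.

How it is judged:
By the outcome, as a careful person would: the job done as asked, in the order asked, and still so for the second after the job is handed in, with the robot touching nothing.
Of knob_a, knob_b, knob_c, knob_d, knob_e only 3 to 4 are there at a start; the rules pass over those that are not, and their reading is None.
At some moment in a run one of tray may be knocked a few centimetres aside while the robot is not near it.
It also fails if it takes over 200 s, if anything falls off the work surface, if the arm or the gripper's body presses on something with over 40 N, if the wrist force passes 120 N, or if a joint passes its speed limit or range.

## Working session

There is one attempt and no reset: what is moved stays moved. The work goes in short steps, each a Python script; the robot and the scene stay as the last script left them, time stands still between calls to the robot, and variables do not carry over. Pictures are saved under pics/ and viewed, and the job is handed in when it is done.

```bash
ls; mkdir -p pics; python3 - <<'E'
from plant import robot
import cv2,numpy as np
s=robot.sense();print(s['t'],s['tcp_pos'],s['tcp_rot'],s['opening'],robot.nose_length)
for n in("scene","top"):
    f=robot.grab_frame(n);cv2.imwrite(f'pics/{n}0.png',f['image'][:,:,::-1]);
    print(n,f['fx'],f['fy'],f['cx'],f['cy'],np.round(f['R'],3).tolist(),np.round(f['t'],3).tolist())
    np.save(f'{n}0.npy',f,allow_pickle=True)
E
```

```text
pics
0.0 [0.26126187 0.62175865 0.2412512 ] [3.14154095e+00 1.98932799e-03 1.17299721e+00] 0.9972594284904912 0.011
scene 472.7977493524465 472.7977493524465 247.9052608698008 188.16108482820596 [[0.873, 0.487, -0.018], [0.293, -0.553, -0.78], [-0.39, 0.676, -0.626]] [-0.529, -0.058, 1.7]
top 433.1261472456184 433.1261472456184 266.76643022440413 195.72665517212434 [[-0.001, -1.0, 0.005], [-0.997, 0.0, -0.079], [0.079, -0.005, -0.997]] [0.007, 0.626, 1.067]
```

View pics/scene0.png

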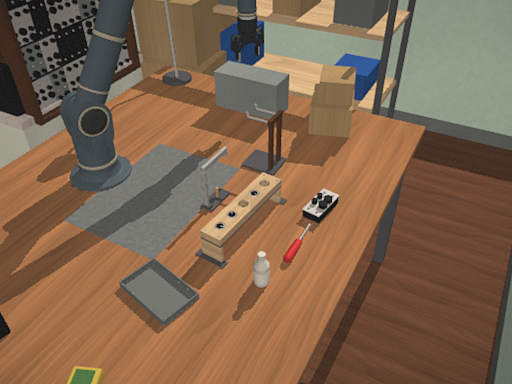

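View pics/top0.png

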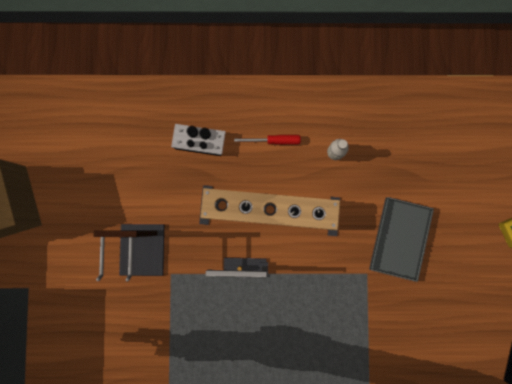

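```bash
python3 - <<'E'
import cv2,numpy as np
f=np.load('top0.npy',allow_pickle=True).item();im=f['image'][:,:,::-1]
def crop(im,x0,y0,x1,y1,k,n): cv2.imwrite(n,cv2.resize(im[y0:y1,x0:x1],None,fx=k,fy=k,interpolation=cv2.INTER_CUBIC))
crop(im,190,170,350,290,5,'pics/c1.png')
crop(im,80,210,280,290,4,'pics/c2.png')
f=np.load('scene0.npy',allow_pickle=True).item();im=f['image'][:,:,::-1]
crop(im,180,80,300,280,3,'pics/c3.png')
E
```

```text
(no output)
```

View pics/c1.png

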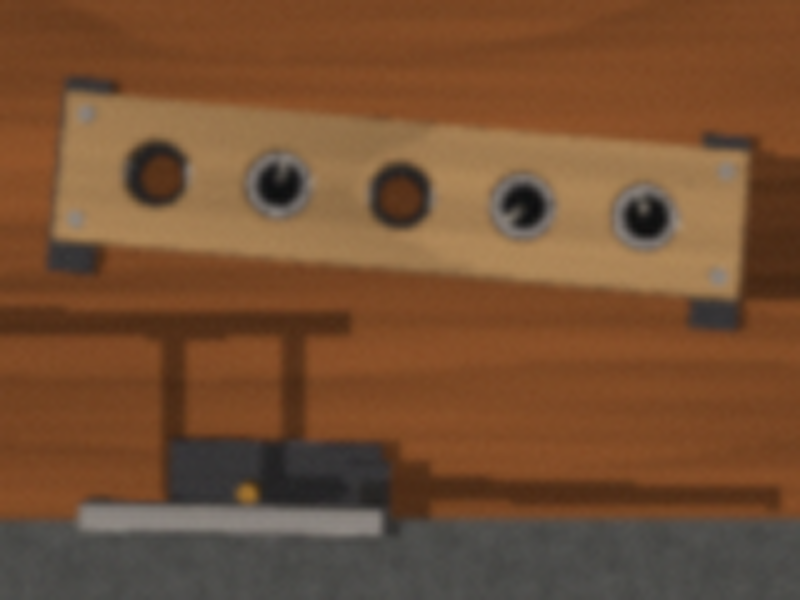

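View pics/c2.png

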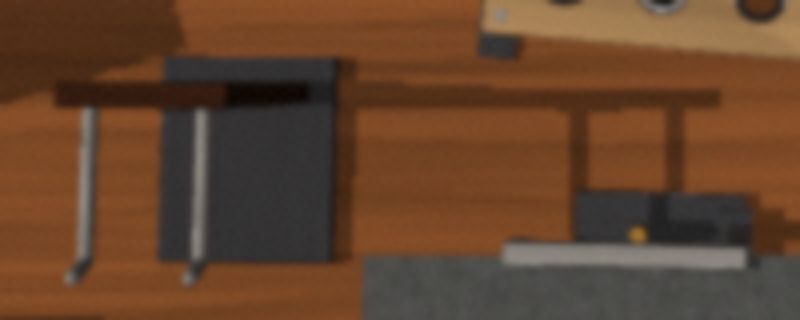

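View pics/c3.png

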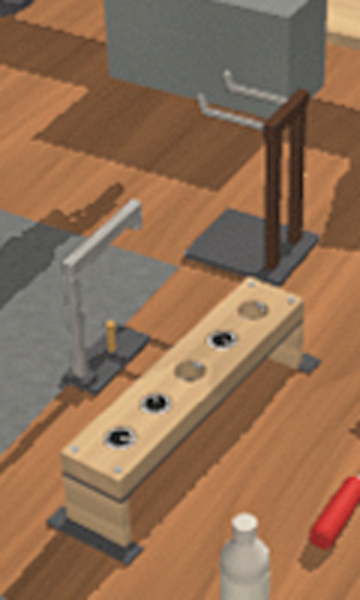

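```bash
cat > h.py <<'E'
import cv2,numpy as np
def cloud(f):
    z=f['range_z'];v,u=np.mgrid[:z.shape[0],:z.shape[1]]
    P=np.stack([(u-f['cx'])/f['fx']*z,(v-f['cy'])/f['fy']*z,z],-1)
    W=(P-f['t'])@f['R'];W[z==0]=np.nan
    return W
def ray(f,u,v,z):
    d=f['R'].T@np.array([(u-f['cx'])/f['fx'],(v-f['cy'])/f['fy'],1]);C=-f['R'].T@f['t']
    return C+d*(z-C[2])/d[2]
def proj(f,X):
    c=f['R']@np.array(X)+f['t'];return f['fx']*c[0]/c[2]+f['cx'],f['fy']*c[1]/c[2]+f['cy']
def rect(P):
    r=cv2.minAreaRect(P.astype(np.float32));return np.round(r[0],4),np.round(r[1],4),round(r[2],2)
E
python3 - <<'E'
from h import *
f=np.load('top0.npy',allow_pickle=True).item();W=cloud(f)
print('C',-f['R'].T@f['t'])
def sel(n,u0,v0,u1,v1,z0,z1):
    S=W[v0:v1,u0:u1].reshape(-1,3);S=S[(S[:,2]>z0)&(S[:,2]<z1)]
    if len(S)<5: print(n,len(S));return
    print(n,len(S),*rect(S[:,:2]),'med',np.round(np.median(S,0),4), 'min',S.min(0).round(3),'max',S.max(0).round(3))
sel('bench',50,100,150,130,-.1,.1)
sel('plate',190,170,350,240,.08,.105)
sel('bar',190,240,300,300,.14,.19)
sel('foot',190,240,300,300,.004,.03)
sel('tray',360,180,450,295,.012,.04)
sel('trayfloor',380,210,425,270,-.01,.012)
sel('frame',80,220,175,245,.203,.225)
sel('prong1',80,238,110,290,.185,.225)
sel('prong2',112,238,140,290,.185,.225)
sel('hbase',112,220,170,280,.004,.03)
sel('module',165,115,235,165,.01,.07)
sel('bottle',320,130,355,165,.01,.14)
E
```

```text
C [0.54015399 0.01257619 1.11320197]
bench 2991 [0.841  0.4448] [0.0794 0.2632] 0.08 med [ 0.841   0.4437 -0.    ] min [ 0.801  0.313 -0.008] max [0.881 0.576 0.008]
plate 3767 [0.5907 0.0009] [0.3244 0.0702] 84.9 med [ 0.5893 -0.0072  0.0913] min [ 0.542 -0.164  0.08 ] max [0.639 0.165 0.099]
bar 382 [0.4467 0.0757] [0.1319 0.0126] 88.63 med [0.4474 0.0749 0.167 ] min [0.44  0.01  0.141] max [0.454 0.142 0.173]
foot 621 [0.4407 0.0631] [0.2755 0.1465] 89.18 med [0.454  0.0598 0.0072] min [ 0.366 -0.074  0.004] max [0.514 0.201 0.028]
tray 543 [ 0.5184 -0.3331] [0.1225 0.19  ] 75.95 med [ 0.5196 -0.3405  0.0199] min [ 0.413 -0.414  0.012] max [ 0.623 -0.252  0.026]
trayfloor 2554 [ 0.5158 -0.3392] [0.1173 0.1514] 89.47 med [ 0.5167 -0.3379  0.0028] min [ 0.44  -0.399 -0.005] max [ 0.591 -0.28   0.012]
frame 305 [0.5338 0.3248] [0.0903 0.0125] 89.97 med [0.5338 0.3242 0.2093] min [0.528 0.28  0.205] max [0.54  0.37  0.213]
prong1 176 [0.4807 0.3547] [0.0088 0.0853] 89.6 med [0.4785 0.3539 0.1991] min [0.438 0.35  0.194] max [0.523 0.359 0.218]
prong2 171 [0.4807 0.2948] [0.0092 0.0852] 88.42 med [0.4797 0.2942 0.1989] min [0.438 0.29  0.193] max [0.523 0.299 0.217]
hbase 1897 [0.4916 0.3289] [0.1471 0.1375] 1.3 med [0.4846 0.3183 0.0095] min [0.417 0.26  0.004] max [0.565 0.397 0.028]
module 1254 [0.7689 0.1693] [0.1535 0.0615] 81.6 med [0.7691 0.1812 0.0333] min [0.732 0.091 0.01 ] max [0.808 0.249 0.053]
bottle 327 [ 0.7409 -0.1677] [0.0411 0.0415] 0.27 med [ 0.736  -0.1632  0.0746] min [ 0.72  -0.188  0.012] max [ 0.762 -0.147  0.112]
```

```bash
cat >> h.py <<'E'
pi=np.pi
JC=np.array([.5907,.0009]);JY=-0.089
def jw(x,y):
    c,s=np.cos(JY),np.sin(JY);return JC+np.array([c*x-s*y,s*x+c*y])
E
python3 - <<'E'
from h import *
from plant import robot
f=np.load('top0.npy',allow_pickle=True).item()
print('pin',ray(f,239.4,268.6,.045))
for yw in (-0.024,pi-.024): print('pick',robot.inverse_kinematics([.4467,.0757,.151],[pi,0,yw]))
for yw in (JY-pi/2,JY+pi/2):
  for p in ((-.13,58e-3),(0,58e-3),(0,-.116),(-.13,-.116)):
    print('poke',yw,p,robot.inverse_kinematics([*jw(*p),.16],[pi,0,yw]))
for yw in (0,pi): print('hang',robot.inverse_kinematics([.4825,.3247,.2],[pi,0,yw]),robot.inverse_kinematics([.4,.3247,.23],[pi,0,yw]))
E
```

```text
pin [0.44591794 0.07419834 0.045     ]
pick [-0.63577944  0.23151152  0.43475739  2.15799975 -0.13816956  0.77774324
 -0.13650721]
pick [ 0.67867337  0.46861347 -1.16606947  2.09320401  0.54522637  0.92816844
  2.32444189]
poke -1.6597963267948965 (-0.13, 0.058) [-0.82288235  0.2781879   0.69776138  2.12064359 -0.24361862  0.82046378
 -1.63625828]
poke -1.6597963267948965 (0, 0.058) [-0.66135748  0.49505072  0.67357587  1.83596694 -0.37544564  0.94103742
 -1.48081202]
poke -1.6597963267948965 (0, -0.116) [-0.51129333  0.5518545   0.89012325  1.85976028 -0.51362851  0.9777267
 -1.05511666]
poke -1.6597963267948965 (-0.13, -0.116) [-0.67617829  0.33314608  0.99320925  2.14823243 -0.37582674  0.84267635
 -1.112135  ]
poke 1.4817963267948966 (-0.13, 0.058) [-0.43530698  0.238026    0.22866375  2.10158934 -0.07390767  0.80931564
  1.31996397]
poke 1.4817963267948966 (0, 0.058) [-0.32865189  0.42982406  0.21140479  1.81686841 -0.11129587  0.90638097
  1.41461556]
poke 1.4817963267948966 (0, -0.116) [-0.23134262  0.44407268  0.47189202  1.84514389 -0.24976985  0.91094575
  1.83741111]
poke 1.4817963267948966 (-0.13, -0.116) [-0.35162255  0.24392613  0.56871995  2.13496943 -0.18088646  0.80813207
  1.81102558]
hang [-0.88423708  0.3619085   0.28208806  1.82260628 -0.11947317  0.97356058
 -0.55214742] [-0.99453049  0.21989402  0.27148048  1.93631766 -0.06982485  0.99430642
 -0.69117735]
hang [-0.39847075  0.38120515 -0.34337163  1.79346971  0.15014403  0.99242883
  2.34017694] [-0.47877059  0.2418962  -0.3358527   1.90791846  0.09355193  1.00679453
  2.28594245]
```

```bash
python3 - <<'E'
from h import *
from plant import robot
s=robot.sense();p=s['tcp_pos']
robot.move_straight([p[0],p[1],.34],vel=.2)
robot.goto([.4467,.0757,.34],[pi,0,-.024])
robot.grip(.5)
robot.move_straight([.4467,.0757,.2],vel=.2)
print(robot.move_straight([.4467,.0757,.151],vel=.06,contact_N=6))
print(robot.sense()['tcp_pos'],robot.sense()['wrist_force'])
robot.grip(0,strength=110)
s=robot.sense();print(s['t'],s['tcp_pos'],s['opening'],s['wrist_force'])
robot.move_straight([.4467,.0757,.181],vel=.05)
s=robot.sense();print(s['t'],s['tcp_pos'],s['opening'],s['wrist_force'],s['torque'])
f=robot.grab_frame('scene');cv2.imwrite('pics/s1.png',cv2.resize(f['image'][60:300,120:370,::-1],None,fx=3,fy=3)[:600])
f=robot.grab_frame('top');W=cloud(f);np.save('top1.npy',f,allow_pickle=True)
E
```

```text
False
[0.44699562 0.07569591 0.15119935] [ 0.15873025  0.46586636 -0.38110184]
5.5167 [0.4469487  0.07586819 0.15157547] 0.11914051207283455 [-0.72195134 -0.80877813  6.27174454]
6.2667 [0.44651215 0.07572207 0.18093594] 0.11764461461502378 [-0.44265296  0.08738102 -3.12821652] [ 0.04746968  0.0236338  -0.03278221]
```

View pics/s1.png

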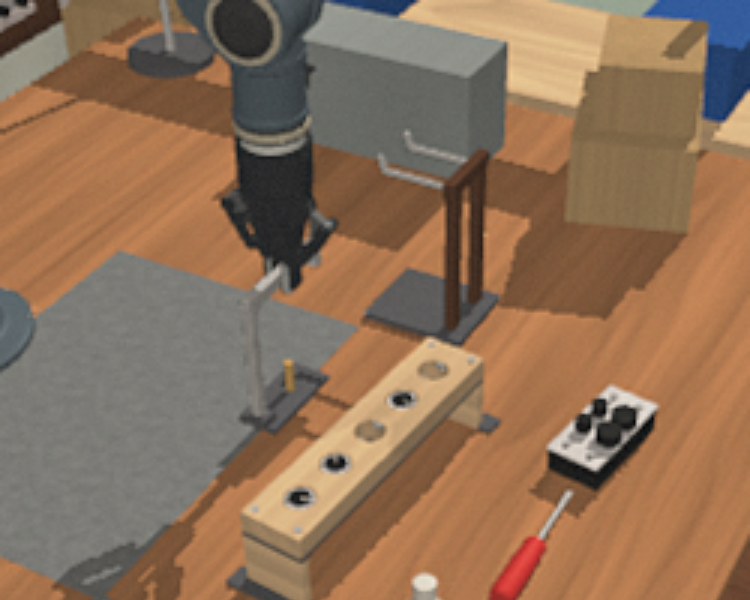

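```bash
python3 - <<'E'
from h import *
from plant import robot
yw=JY-pi/2
print(robot.sense()['tcp_pos'])
robot.goto([*jw(-.135,.058),.185],[pi,0,yw])
robot.move_straight([*jw(-.135,.058),.159],vel=.08)
s=robot.sense();print(s['t'],s['tcp_pos'],s['tcp_rot'],jw(-.135,.058),s['wrist_force'])
for n in('scene','top'):
    f=robot.grab_frame(n);np.save(n+'2.npy',f,allow_pickle=True)
    h=cv2.cvtColor(f['image'],cv2.COLOR_RGB2HSV)
    m=((h[...,0]>15)&(h[...,0]<30)&(h[...,1]>150)&(h[...,2]>120)).astype(np.uint8)
    nn,l,st,c=cv2.connectedComponentsWithStats(m)
    for i in range(1,nn):
        if st[i,4]>4: print(n,st[i],c[i])
    W=cloud(f);k=(W[...,2]>.15)&(W[...,2]<.19)&(abs(W[...,1]-.06)<.04)&(W[...,0]>.35)&(W[...,0]<.56)
    cv2.imwrite(f'pics/{n}2.png',cv2.resize(f['image'][100:300,130:370,::-1],None,fx=3,fy=3))
E
```

```text
[0.44639846 0.07566402 0.18069363]
8.2 [0.46129361 0.07043952 0.15873794] [ 3.14101908e+00 -6.24923245e-04 -1.66004785e+00] [0.4613895  0.07066959] [-0.4638333   0.22179845 -3.24615985]
scene [ 66 366  38  18 268] [ 88.5261194 374.2238806]
top [503 221   9  23 121] [508.14876033 229.7768595 ]
top [499 226   3   4   8] [499.75  227.375]
top [504 237   4   6   8] [505.375 239.75 ]
```

View pics/scene2.png

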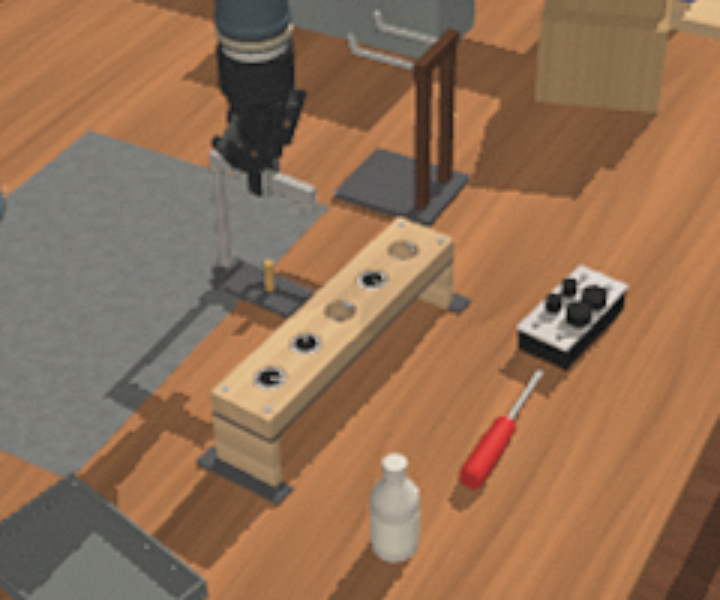

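View pics/top2.png

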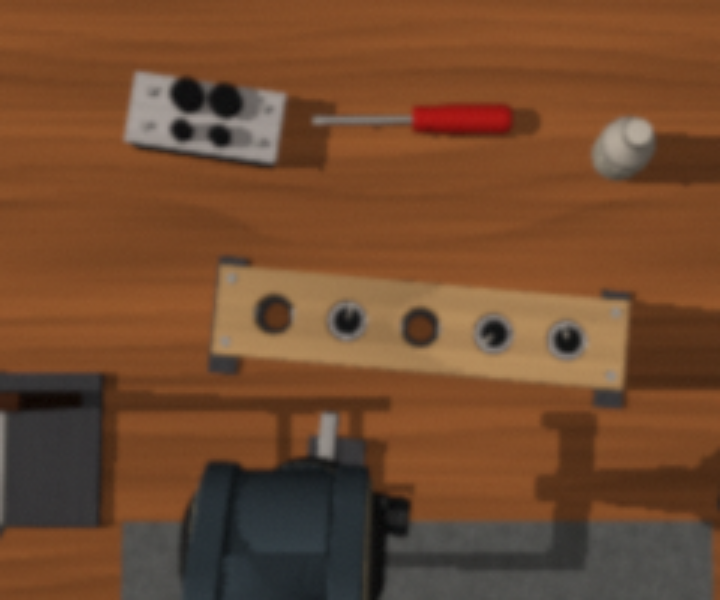

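```bash
python3 - <<'E'
from h import *
f=np.load('scene2.npy',allow_pickle=True).item()
print(proj(f,[*jw(-.135,.058),.052]), ray(f,219.3,187.3,.052),jw(-.135,.058))
g=np.load('top2.npy',allow_pickle=True).item()
h=g['image'].astype(int)
for y in (-.116,-.058,.058):
    u,v=proj(g,[*jw(0,y),.091]);
    u0,v0=int(u)-8,int(v)-8;c=h[v0:v0+17,u0:u0+17]
    m=(c.max(-1)-c.min(-1)<30) ; ys,xs=np.nonzero(m);ctr=(xs.mean()+u0,ys.mean()+v0)
    print(y,(u,v),ctr,ray(g,*ctr,.091)[:2]-jw(0,y))
# tool bar tip
W=cloud(g);k=(W[...,2]>.15)&(W[...,2]<.19)&(W[...,0]>.49)&(W[...,0]<.56)&(abs(W[...,1]-.06)<.05)
print(k.sum(),rect(W[k][:,:2]),np.median(W[k],0)); t=jw(-.135+.066,.058);print('expected tip',t)
sc=cloud(f);k=(sc[...,2]>.003)&(sc[...,2]<.02)&(np.abs(sc[...,0]-.47)<.1)&(np.abs(sc[...,1]-.06)<.05);print(np.median(sc[k],0))
E
```

```text
(np.float64(219.48723901841907), np.float64(187.43002936206062)) [0.46049288 0.07095994 0.052     ] [0.4613895  0.07066959]
-0.116 (np.float64(318.51156170803284), np.float64(212.73909120180903)) (np.float64(318.344262295082), np.float64(213.0737704918033)) [-0.00079016  0.00040312]
-0.058 (np.float64(294.0437833377426), np.float64(210.56444951973455)) (np.float64(294.14406779661016), np.float64(210.89830508474577)) [-0.00078882 -0.00023259]
0.058 (np.float64(245.1255759842025), np.float64(206.21670813049028)) (np.float64(245.44166666666666), np.float64(206.58333333333334)) [-0.00086725 -0.00074943]
90 (array([0.509 , 0.0689]), array([0.0118, 0.032 ]), 85.02) [0.50984431 0.06792855 0.17442819]
expected tip [0.52712828 0.06480334]
[0.44975535 0.06084008 0.01398306]
```

```bash
python3 - <<'E'
from h import *
from plant import robot
print(robot.move_straight([*jw(-.07,.058),.1585],vel=.1,contact_N=8))
print(robot.move_straight([*jw(0,.058),.1585],vel=.06,contact_N=8))
s=robot.sense();print(s['t'],s['tcp_pos'],s['wrist_force'])
robot.move_straight([*jw(0,.058),.172],vel=.05)
s=robot.sense();print(s['tcp_pos'],s['wrist_force'])
robot.move_straight([*jw(0,.058),.180],vel=.02)
s=robot.sense();print(s['tcp_pos'],s['wrist_force'])
robot.move_straight([*jw(0,.058),.1886],vel=.02)
s=robot.sense();print(s['tcp_pos'],s['wrist_force'])
robot.sleep(.2)
s=robot.sense();print(s['tcp_pos'],s['wrist_force'])
for n in('scene','top'):
    f=robot.grab_frame(n);np.save(n+'3.npy',f,allow_pickle=True)
    cv2.imwrite(f'pics/{n}3.png',cv2.resize(f['image'][100:300,130:370,::-1],None,fx=3,fy=3))
E
```

```text
False
False
10.4167 [0.59544769 0.05872138 0.15845924] [-1.01176105  0.3906468  -3.63196922]
[0.59611381 0.05878779 0.17261238] [-0.69884105  0.94305111 -2.83040332]
[0.59569294 0.05866206 0.179952  ] [-1.36603934  0.98085782 -6.1362392 ]
[0.59631146 0.05861896 0.18912131] [-0.76397123  0.26239478 -3.26207005]
[0.59636107 0.05863457 0.18901843] [ 0.0905967  -0.61682505 -3.16744694]
```

View pics/scene3.png

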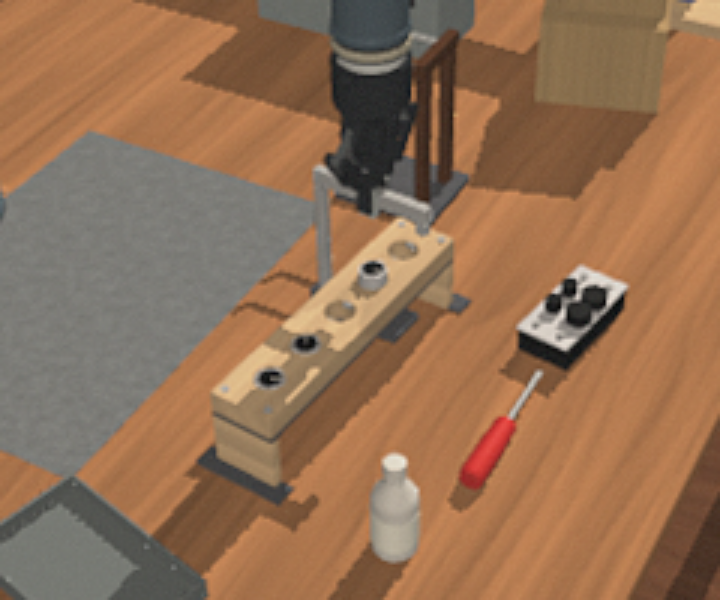

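```bash
cat >> h.py <<'E'
def knobh(f,y):
    W=cloud(f);c=jw(0,y);d=np.hypot(W[...,0]-c[0],W[...,1]-c[1]);k=(d<.012)&(W[...,2]>.08)
    d2=(np.hypot(W[...,0]-c[0],W[...,1]-c[1])>.02)&(np.hypot(W[...,0]-c[0],W[...,1]-c[1])<.03)&(W[...,2]>.085)&(W[...,2]<.1)
    return k.sum(),np.round(np.percentile(W[k][:,2],[10,50,90]),4) if k.any() else None,np.round(np.median(W[d2][:,2]),4)
E
python3 - <<'E'
from h import *
f=np.load('scene3.npy',allow_pickle=True).item();g=np.load('top3.npy',allow_pickle=True).item()
for y in (-.116,-.058,.058): print(y,knobh(f,y),knobh(g,y))
E
```

```text
-0.116 (np.int64(36), array([0.0891, 0.091 , 0.0932]), np.float64(0.0915)) (np.int64(82), array([0.0883, 0.0905, 0.0927]), np.float64(0.0913))
-0.058 (np.int64(31), array([0.0889, 0.0912, 0.0941]), np.float64(0.0918)) (np.int64(80), array([0.088 , 0.0907, 0.093 ]), np.float64(0.0912))
0.058 (np.int64(104), array([0.1064, 0.2832, 0.5329]), np.float64(0.0919)) (np.int64(231), array([0.5209, 0.5225, 0.5353]), np.float64(nan))
  return _methods._mean(a, axis=axis, dtype=dtype,
  ret = ret.dtype.type(ret / rcount)
```

```bash
sed -i 's/(W\[...,2\]>.08)$/(W[...,2]>.08)\&(W[...,2]<.125)/' h.py; python3 - <<'E'
from h import *
from plant import robot
def pr():
    s=robot.sense();print(round(s['t'],1),s['tcp_pos'].round(4),s['wrist_force'].round(2))
robot.move_straight([*jw(0,.058),.1585],vel=.06)
f=robot.grab_frame('scene');print('d',knobh(f,.058))
print(robot.move_straight([*jw(0,-.058),.1585],vel=.1,contact_N=8));pr()
robot.move_straight([*jw(0,-.058),.172],vel=.05);pr()
robot.move_straight([*jw(0,-.058),.1886],vel=.02);pr()
f=robot.grab_frame('scene');print('b',knobh(f,-.058),'d',knobh(f,.058))
robot.move_straight([*jw(0,-.058),.1585],vel=.06);pr()
f=robot.grab_frame('scene');print('b',knobh(f,-.058),'d',knobh(f,.058))
cv2.imwrite(f'pics/s4.png',cv2.resize(f['image'][100:300,130:370,::-1],None,fx=3,fy=3))
E
```

```text
d (np.int64(27), array([0.1048, 0.1069, 0.1087]), np.float64(0.0919))
False
14.3 [ 0.5857 -0.0558  0.1584] [-0.   0.5 -3.1]
14.7 [ 0.5859 -0.0567  0.1726] [-0.15  0.29 -2.98]
15.7 [ 0.5856 -0.0569  0.1888] [-0.72  0.04 -4.42]
b (np.int64(34), array([0.1037, 0.1059, 0.1078]), np.float64(0.0919)) d (np.int64(30), array([0.1046, 0.1065, 0.1088]), np.float64(0.0919))
16.4 [ 0.5857 -0.057   0.1584] [-0.38 -0.69 -3.68]
b (np.int64(31), array([0.1043, 0.1061, 0.1077]), np.float64(0.0913)) d (np.int64(26), array([0.1046, 0.1068, 0.1099]), np.float64(0.0921))
```

View pics/s4.png

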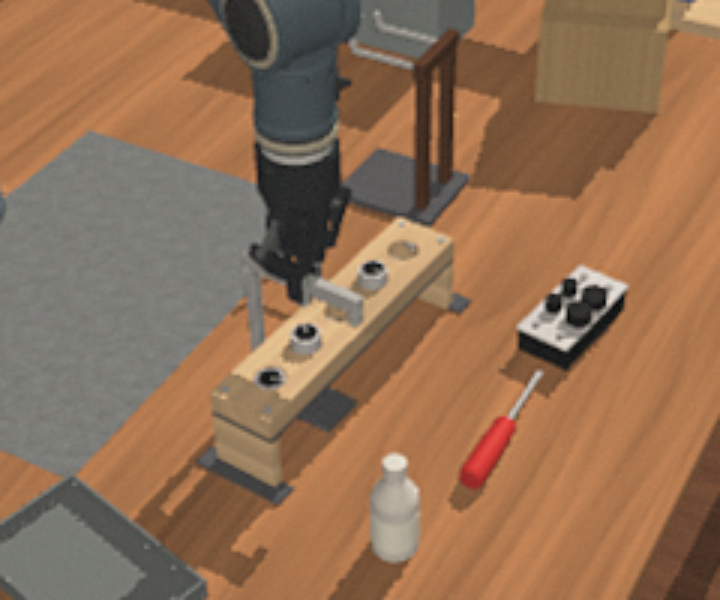

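Knobs d and b stand proud at about 106–107 mm, at (372,275) and (305,340) in the crop. Next is a.

```bash
python3 - <<'E'
from h import *
from plant import robot
def pr():
    s=robot.sense();print(round(s['t'],1),s['tcp_pos'].round(4),s['wrist_force'].round(2))
Y=-.1155
print(robot.move_straight([*jw(0,Y),.1585],vel=.1,contact_N=8));pr()
robot.move_straight([*jw(0,Y),.172],vel=.05);pr()
robot.move_straight([*jw(0,Y),.1888],vel=.02);pr()
robot.move_straight([*jw(0,Y),.1585],vel=.06);pr()
print(robot.move_straight([*jw(-.07,Y),.1585],vel=.1,contact_N=8))
print(robot.move_straight([*jw(-.135,Y+.03),.1585],vel=.1,contact_N=8));pr()
f=robot.grab_frame('scene')
for y in (-.116,-.058,.058):print(y,knobh(f,y))
cv2.imwrite(f'pics/s5.png',cv2.resize(f['image'][60:300,110:370,::-1],None,fx=2.5,fy=2.5))
E
```

```text
False
17.1 [ 0.5805 -0.1136  0.1584] [-0.03  0.26 -3.11]
17.6 [ 0.5808 -0.1139  0.1725] [ 0.14  0.16 -2.71]
18.6 [ 0.5805 -0.1142  0.189 ] [ 0.09  0.92 -4.75]
19.2 [ 0.5805 -0.1143  0.1584] [-0.17 -0.56 -2.76]
False
False
20.9 [ 0.4495 -0.0725  0.1588] [ 1.08 -0.47 -4.18]
-0.116 (np.int64(36), array([0.1031, 0.1059, 0.1077]), np.float64(0.0919))
-0.058 (np.int64(36), array([0.1047, 0.1063, 0.109 ]), np.float64(0.0919))
0.058 (np.int64(28), array([0.1048, 0.1072, 0.1099]), np.float64(0.0923))
```

View pics/s5.png

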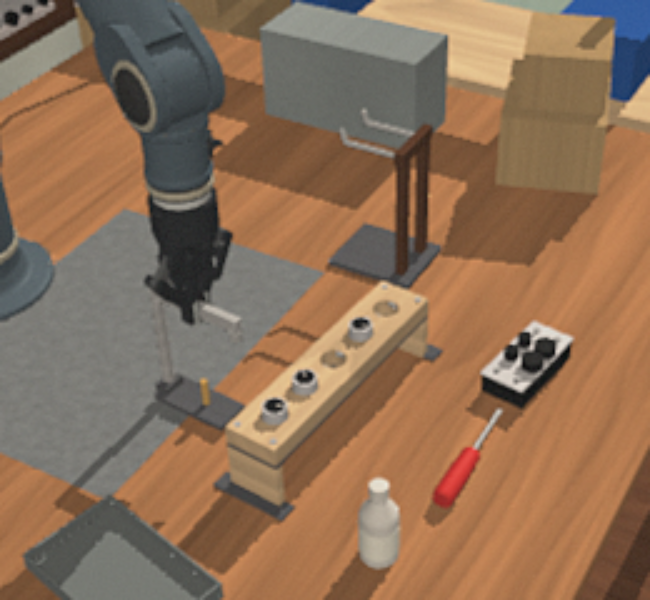

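```bash
python3 - <<'E'
from h import *
from plant import robot
def pr():
    s=robot.sense();print(round(s['t'],1),s['tcp_pos'].round(4),s['tcp_rot'].round(4),s['wrist_force'].round(2))
p=robot.sense()['tcp_pos']
robot.move_straight([p[0]-.005,p[1],.238],vel=.15)
robot.goto([.435,.05,.238],[pi,0,-.0]);pr()
robot.move_straight([.387,.3247,.238],vel=.15);pr()
for n in('scene','top'):
    f=robot.grab_frame(n);np.save(n+'6.npy',f,allow_pickle=True)
    cv2.imwrite(f'pics/{n}6.png',cv2.resize(f['image'][60:300,50:300,::-1],None,fx=2.5,fy=2.5))
E
```

```text
22.9 [0.4348 0.0495 0.2374] [ 3.1408e+00  1.2000e-03 -1.7000e-03] [-0.51 -0.61 -2.58]
24.9 [0.3873 0.3239 0.238 ] [ 3.1413e+00 -0.0000e+00 -1.4000e-03] [-0.13 -0.2  -2.6 ]
```

View pics/scene6.png

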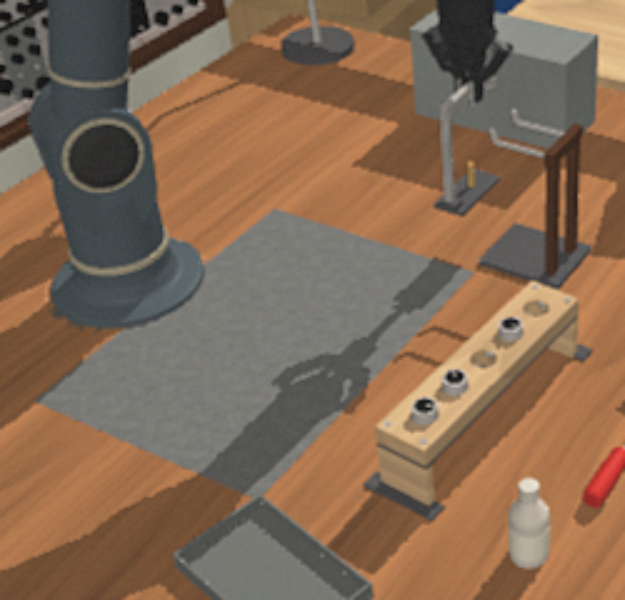

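View pics/top6.png

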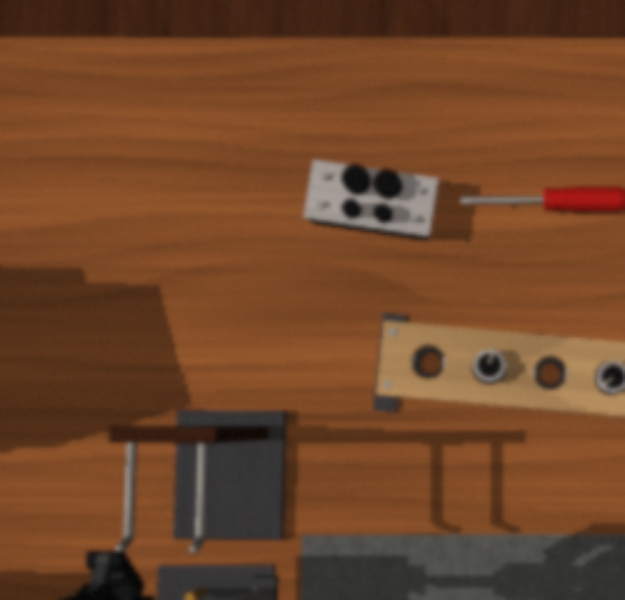

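```bash
python3 - <<'E'
from h import *
from plant import robot
def pr():
    s=robot.sense();print(round(s['t'],1),s['tcp_pos'].round(4),s['tcp_rot'].round(4),s['wrist_force'].round(2))
print(robot.move_straight([.4825,.3250,.238],vel=.08,contact_N=8));pr()
robot.move_straight([.4825,.3250,.207],vel=.06);pr()
print(robot.move_straight([.4825,.3250,.1995],vel=.015,contact_N=4));pr()
f=robot.grab_frame('scene');np.save('scene7.npy',f,allow_pickle=True)
cv2.imwrite(f'pics/s7.png',cv2.resize(f['image'][70:190,200:330,::-1],None,fx=5,fy=5))
E
```

```text
False
26.3 [0.4819 0.3252 0.238 ] [-3.1415e+00  6.0000e-04  7.0000e-04] [ 0.8   0.26 -2.49]
27.0 [0.4826 0.325  0.2069] [ 3.1415e+00 -1.0000e-04 -0.0000e+00] [ 0.29 -0.1  -3.08]
True
27.4 [0.4827 0.3251 0.2014] [-3.1412e+00 -3.0000e-04  1.0000e-04] [-0.4 -0.3  5.4]
```

View pics/s7.png

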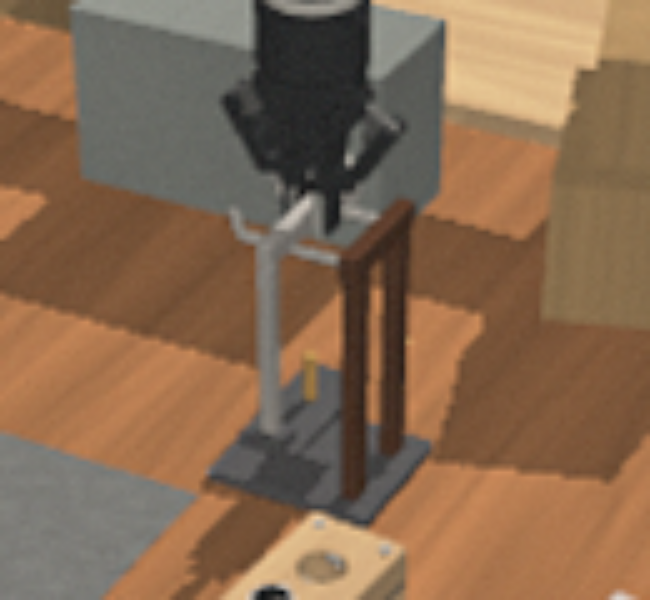

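```bash
python3 - <<'E'
from h import *
from plant import robot
def pr():
    s=robot.sense();print(round(s['t'],1),s['tcp_pos'].round(4),s['opening'],s['wrist_force'].round(2))
robot.grip(.2,strength=20);pr()
robot.grip(.38);pr()
robot.move_straight([.4827,.3250,.26],vel=.06);pr()
robot.move_straight([.4827,.3250,.33],vel=.2)
robot.goto([.45,.0,.33],[pi,0,0]);pr()
for n in('scene','top'):
    f=robot.grab_frame(n);np.save(n+'8.npy',f,allow_pickle=True)
cv2.imwrite(f'pics/top8.png',cv2.resize(f['image'][150:300,50:450,::-1],None,fx=2,fy=2))
W=cloud(f)
k=(W[...,2]>.212)&(W[...,2]<.23)&(W[...,1]>.2)&(W[...,1]<.45)&(abs(W[...,0]-.48)<.035);print('bar',k.sum(),rect(W[k][:,:2]),np.median(W[k],0))
k=(W[...,2]>.012)&(W[...,2]<.04)&(W[...,1]<-.2)&(W[...,1]>-.47)&(abs(W[...,0]-.52)<.16);print('tray',k.sum(),rect(W[k][:,:2]))
f=np.load('scene8.npy',allow_pickle=True).item()
cv2.imwrite(f'pics/s8.png',cv2.resize(f['image'][70:190,200:330,::-1],None,fx=5,fy=5))
E
```

```text
27.7 [0.4814 0.3244 0.1996] 0.1951590158501511 [-0.55  0.27 -0.59]
28.0 [0.4815 0.3244 0.1997] 0.3778175205096781 [0.3  0.3  0.66]
29.2 [0.4824 0.3249 0.2595] 0.3756740851480679 [ 0.06 -0.02  0.32]
30.9 [0.4504 0.0016 0.3299] 0.3809572160856335 [-0.27  0.09  0.15]
bar 382 (array([0.4838, 0.3233]), array([0.0104, 0.1306]), 0.01) [0.48307471 0.32261617 0.21732638]
tray 551 (array([ 0.5185, -0.3324]), array([0.1222, 0.1899]), 75.81)
```

View pics/s8.png

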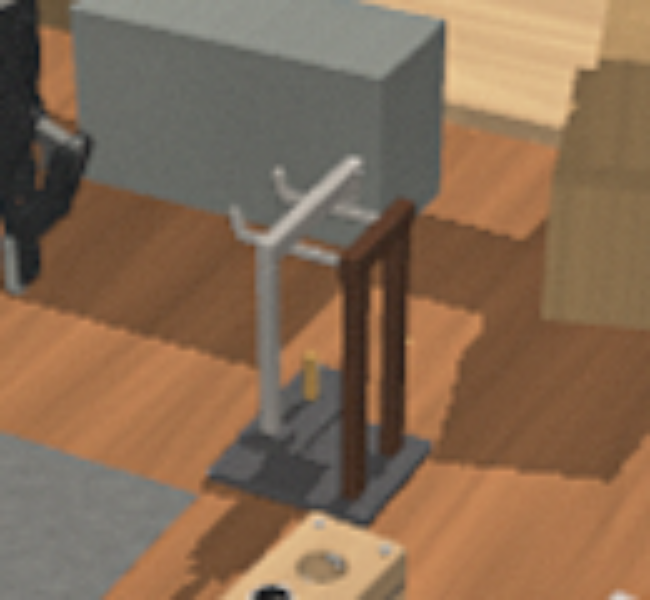

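View pics/top8.png

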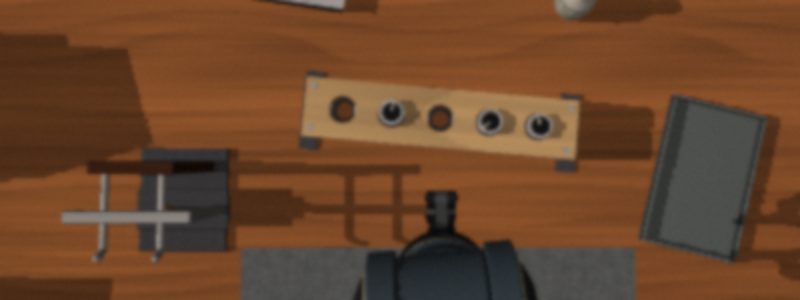

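```bash
python3 - <<'E'
from h import *
from plant import robot
f=np.load('scene7.npy',allow_pickle=True).item()
for z in (.19,.183,.177):
  print(z,[tuple(np.round((np.array(proj(f,[x,.314,z]))-[200,70])*5)) for x in (.4885,.495,.502)])
c=np.array([.5185,-.3324]);a=np.deg2rad(-14.2)
print([robot.inverse_kinematics([*jw(0,y),.104],[pi,0,w]) for y in (-.116,.058) for w in (JY,JY+pi)])
for w in (a+pi/2,a-pi/2):
  for d in (-.055,.055): print(w,robot.inverse_kinematics([c[0]+d*np.cos(a),c[1]+d*np.sin(a),.03],[pi,0,w]))
E
```

```text
0.19 [(np.float64(310.0), np.float64(242.0)), (np.float64(318.0), np.float64(244.0)), (np.float64(327.0), np.float64(247.0))]
0.183 [(np.float64(310.0), np.float64(251.0)), (np.float64(318.0), np.float64(253.0)), (np.float64(327.0), np.float64(256.0))]
0.177 [(np.float64(310.0), np.float64(258.0)), (np.float64(318.0), np.float64(261.0)), (np.float64(327.0), np.float64(263.0))]
[array([-0.36464854,  0.56660502,  0.67195468,  1.89530186, -0.46517457,
        0.84039321,  0.460565  ]), array([-0.61286726,  0.76671108,  1.10836409,  1.90733733, -0.82152446,
        1.01222802, -2.36024419]), array([-0.5918976 ,  0.55334784,  0.58042216,  1.8748325 , -0.40076812,
        0.83116747,  0.10617358]), array([ 0.60689588,  0.83514262, -1.18247724,  1.80456113,  0.86248218,
        1.12793254,  2.17228657])]
1.3229595730117019 [ 0.15407174  0.61068622  0.49824693  1.99202819 -0.46835433  0.65234498
  2.27854629]
1.3229595730117019 [ 0.16475666  0.72976881  0.46596972  1.73233185 -0.43784923  0.78450463
  2.16628609]
-1.8186330805780913 [ 0.02853395  0.66184939  0.67980179  1.99883607 -0.63964041  0.70396872
 -0.70655252]
-1.8186330805780913 [ 0.06244127  0.77278162  0.62817341  1.73865685 -0.5909154   0.82774438
 -0.85057889]
```

```bash
python3 - <<'E'
import cv2,numpy as np
f=np.load('scene7.npy',allow_pickle=True).item()
cv2.imwrite('pics/s7b.png',cv2.resize(f['image'][100:130,245:295,::-1],None,fx=15,fy=15,interpolation=cv2.INTER_NEAREST))
E
```

```text
(no output)
```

View pics/s7b.png

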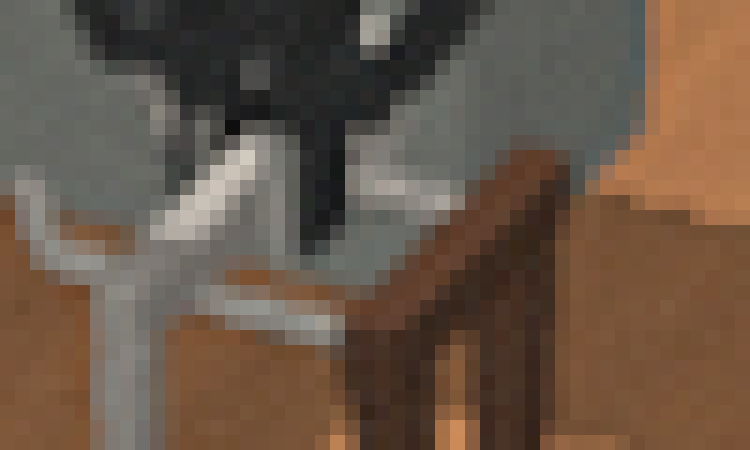

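```bash
cat >> h.py <<'E'
def tray(f):
    W=cloud(f);k=((W[...,2]>.012)&(W[...,2]<.03)&(W[...,1]<-.2)&(W[...,1]>-.5)&(abs(W[...,0]-.52)<.2)).astype(np.uint8)
    k=cv2.morphologyEx(k,cv2.MORPH_CLOSE,np.ones((5,5),np.uint8))&k
    n,l,st,_=cv2.connectedComponentsWithStats(cv2.dilate(k,np.ones((5,5),np.uint8)))
    i=1+np.argmax(st[1:,4]);P=W[(l==i)&(k>0)][:,:2].astype(np.float32)
    r=cv2.minAreaRect(P);b=cv2.boxPoints(r);e=max((b[1]-b[0],b[2]-b[1]),key=np.linalg.norm)
    a=np.arctan2(e[1],e[0]);a=(a+pi/2)%pi-pi/2
    return np.array(r[0]),a,r[1]
E
cat > pp.py <<'E'
from h import *
from plant import robot
def pr(t=''):
    s=robot.sense();print(t,round(s['t'],1),s['tcp_pos'].round(4),round(s['opening'],3),s['wrist_force'].round(2))
def pick(y):
    robot.grip(.56,strength=60)
    robot.goto([*jw(0,y),.19],[pi,0,JY]);robot.move_straight([*jw(0,y),.125],vel=.15)
    print('contact',robot.move_straight([*jw(0,y),.1035],vel=.04,contact_N=4));pr()
    robot.grip(0,strength=60);pr('gripped')
    robot.move_straight([*jw(0,y),.125],vel=.04);robot.move_straight([*jw(0,y),.2],vel=.15);pr('up')
    f=robot.grab_frame('top');print(tray(f))
    g=robot.grab_frame('scene');return f,g
E
python3 - <<'E'
from pp import *
print(tray(np.load('top8.npy',allow_pickle=True).item()))
f,g=pick(-.116)
for n,q in(('t9',f),('s9',g)):
    np.save(n+'.npy',q,allow_pickle=True)
    cv2.imwrite(f'pics/{n}.png',cv2.resize(q['image'][100:300,130:430,::-1],None,fx=2.6,fy=2.6))
E
```

```text
(array([ 0.51854479, -0.3324362 ]), np.float32(-0.24766743), (0.12224522233009338, 0.18988940119743347))
contact False
 33.5 [ 0.5804 -0.1148  0.1034] 0.56 [0.1  0.38 0.27]
gripped 33.8 [ 0.5805 -0.1146  0.1037] 0.32 [ 0.7  -0.42  0.59]
up 35.1 [ 0.5798 -0.1143  0.1993] 0.326 [ 0.57 -0.4  -0.4 ]
(array([ 0.51856774, -0.33263806]), np.float32(-0.24573922), (0.12185577303171158, 0.189885675907135))
```

View pics/s9.png

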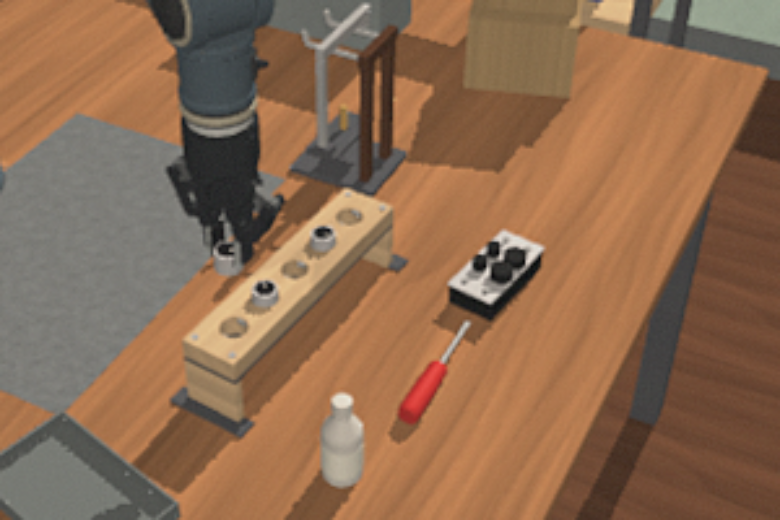

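View pics/t9.png

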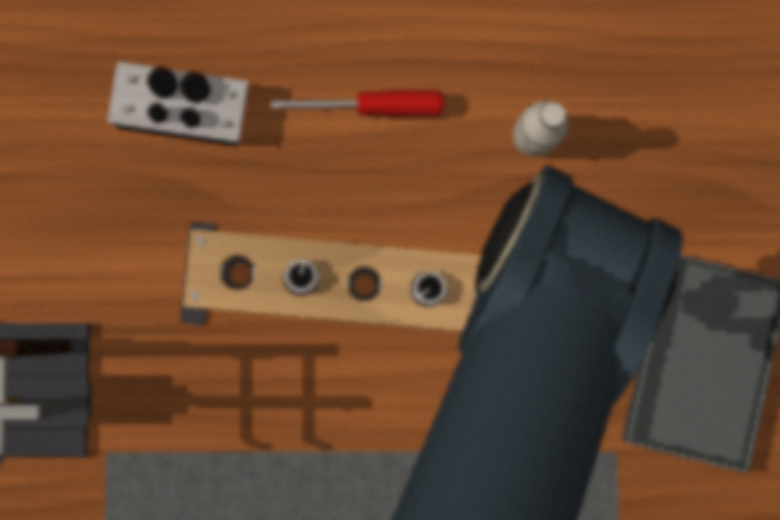

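```bash
cat >> pp.py <<'E'
def place(d,tr,z=.0235):
    c,a,_=tr;p=c+d*np.array([np.cos(a),np.sin(a)]);w=a-pi/2
    robot.goto([*p,.16],[pi,0,w]);robot.move_straight([*p,.05],vel=.15)
    robot.move_straight([*p,.032],vel=.05)
    print('contact',robot.move_straight([*p,z],vel=.02,contact_N=3));pr()
    robot.grip(.42,strength=20);robot.sleep(.1);pr('rel')
    robot.move_straight([*p,.06],vel=.06);robot.move_straight([*p,.2],vel=.2)
E
python3 - <<'E'
from pp import *
place(.055,tray(robot.grab_frame('top')))
robot.goto([*jw(0,-.058),.2],[pi,0,JY])
for n in('scene','top'):
    q=robot.grab_frame(n);np.save(n+'10.npy',q,allow_pickle=True)
    cv2.imwrite(f'pics/{n}10.png',cv2.resize(q['image'][180:330,100:440,::-1],None,fx=2.3,fy=2.3))
print(tray(q))
E
```

```text
contact True
 38.0 [ 0.5725 -0.3462  0.026 ] 0.321 [-0.12 -0.42  3.7 ]
rel 38.4 [ 0.5718 -0.3455  0.0249] 0.421 [-0.01  0.45 -0.29]
(array([ 0.51860648, -0.33242247]), np.float32(-0.24339855), (0.12168793380260468, 0.1898265779018402))
```

View pics/scene10.png

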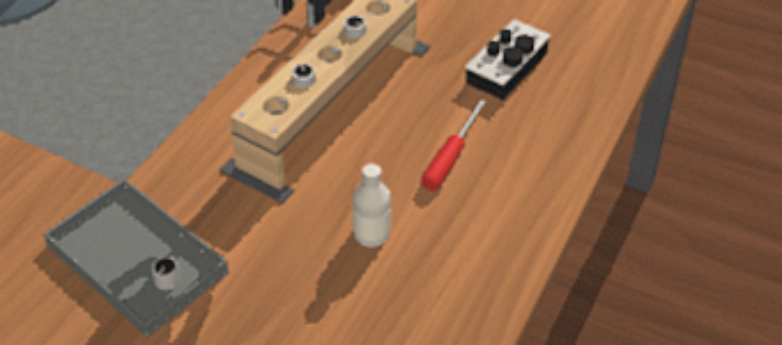

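View pics/top10.png

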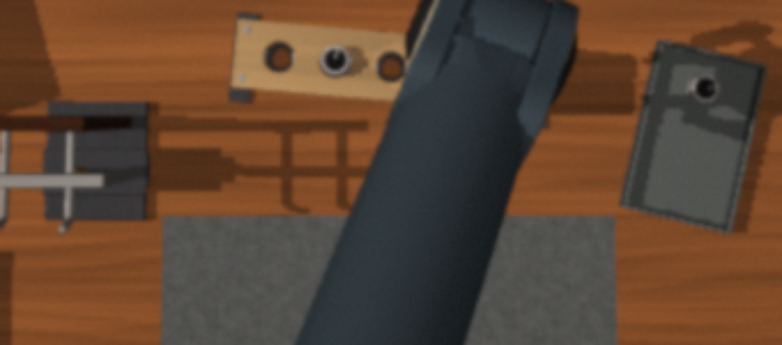

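Knob a stands upright in the tray at (705,88) in the top crop. I'll do b next, then d, measuring the tray again each time.

```bash
python3 - <<'E'
from pp import *
pick(-.058)
place(.0,tray(robot.grab_frame('top')))
robot.goto([*jw(0,.058),.2],[pi,0,JY])
for n in('scene','top'):
    q=robot.grab_frame(n);np.save(n+'11.npy',q,allow_pickle=True)
    cv2.imwrite(f'pics/{n}11.png',cv2.resize(q['image'][180:330,100:440,::-1],None,fx=2.3,fy=2.3))
print(tray(q))
E
```

```text
contact False
 43.0 [ 0.5856 -0.057   0.1035] 0.559 [-0.94  0.8  -1.03]
gripped 43.3 [ 0.5857 -0.0569  0.1037] 0.319 [-0.23  0.43 -0.52]
up 44.6 [ 0.585  -0.0565  0.1993] 0.317 [-0.3   0.69 -0.9 ]
(array([ 0.5184412, -0.3329947]), np.float32(-0.24577343), (0.12250655889511108, 0.18989527225494385))
contact True
 47.6 [ 0.5191 -0.3331  0.0261] 0.317 [-1.28  1.08  4.29]
rel 48.0 [ 0.5185 -0.3324  0.0252] 0.418 [ 0.5  -0.34  0.12]
(array([ 0.51853675, -0.33251861]), np.float32(-0.24510396), (0.12142422795295715, 0.1899353265762329))
```

View pics/scene11.png

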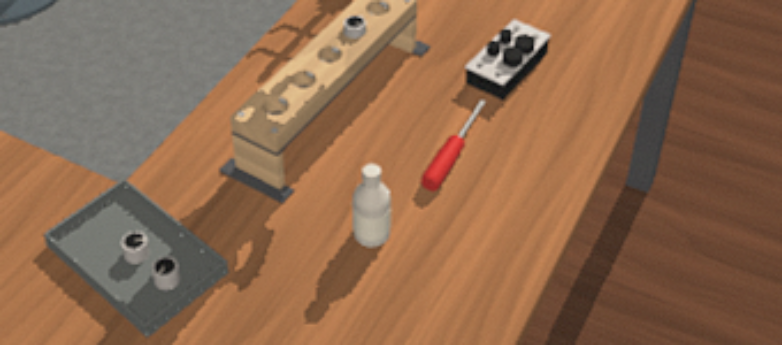

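View pics/top11.png

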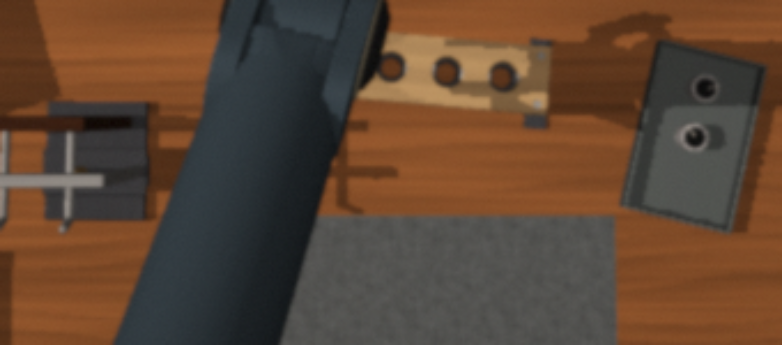

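Both knobs are upright in the tray, at (705,88) and (694,136) in the top crop. That leaves d.

```bash
python3 - <<'E'
from pp import *
pick(.058)
place(-.055,tray(robot.grab_frame('top')))
robot.goto([.43,.03,.33],[pi,0,JY])
for n in('scene','top'):
    q=robot.grab_frame(n);np.save(n+'12.npy',q,allow_pickle=True)
    cv2.imwrite(f'pics/{n}12.png',cv2.resize(q['image'][100:330,60:440,::-1],None,fx=2.1,fy=2.1))
c,a,_=tray(q);print(c,a);W=cloud(q)
for d in(-.055,0,.055):
    p=c+d*np.array([np.cos(a),np.sin(a)]);k=(np.hypot(W[...,0]-p[0],W[...,1]-p[1])<.01);print(np.median(W[k][:,2]))
k=(W[...,2]>.212)&(W[...,2]<.23)&(W[...,1]>.2)&(W[...,1]<.45)&(abs(W[...,0]-.48)<.035);print('bar',rect(W[k][:,:2]),np.median(W[k],0))
E
```

```text
contact False
 53.0 [0.5959 0.0585 0.1035] 0.557 [ 0.72 -0.08  0.58]
gripped 53.3 [0.5961 0.0586 0.1037] 0.324 [ 0.01  1.15 -1.35]
up 54.6 [0.5952 0.0589 0.1993] 0.319 [-0.85  0.14 -0.14]
(array([ 0.51855993, -0.33286208]), np.float32(-0.24314141), (0.12182032316923141, 0.18996407091617584))
contact True
 58.0 [ 0.4656 -0.3194  0.026 ] 0.319 [-0.47  0.43  4.99]
rel 58.4 [ 0.465  -0.3188  0.0252] 0.419 [-0.71 -0.02 -0.09]
[ 0.51856697 -0.33241695] -0.24704576
0.02718227775078796
0.027286782609925737
0.027666090888999035
bar (array([0.4838, 0.3241]), array([0.1311, 0.0105]), 89.92) [0.48309523 0.32355818 0.21699768]
```

View pics/scene12.png

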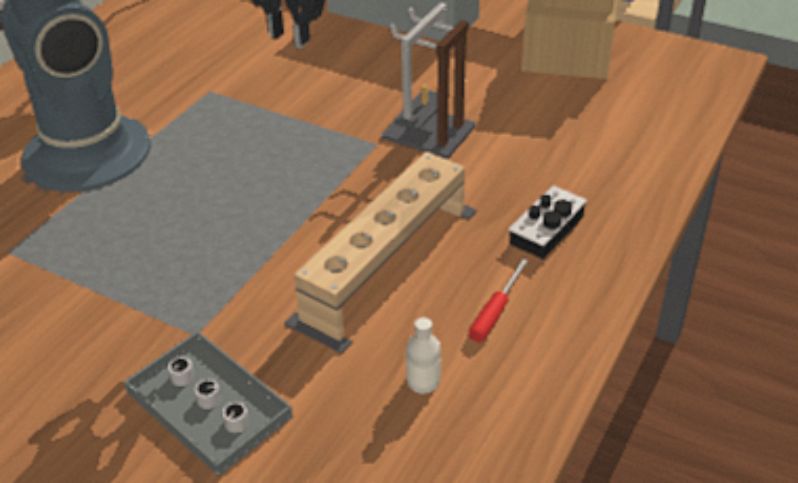

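View pics/top12.png

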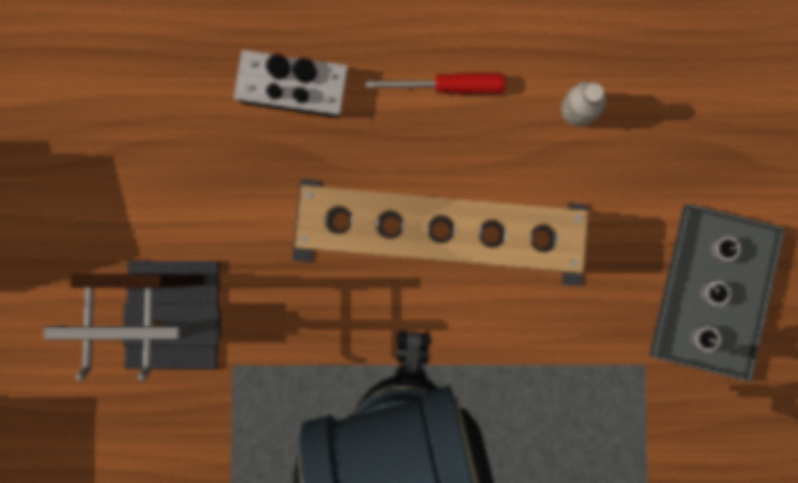

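The three knobs are upright in the tray at (728,248), (718,293) and (708,338). The tool hangs across both prongs and the bystanders look where they were, so I'm handing in.

```bash
python3 - <<'E'
from plant import robot
print(robot.close_job())
E
```

```text
the job is handed in; nothing more can be done
None
```

The job is done and handed in at about 60 s of the 200 s allowed; no verdict was reported.

- **Poking:** Only knobs a, b and d were present. I pushed each up from below, and by depth their tops then stood 14–15 mm above the jig face (about 106–107 mm above the bench). They stayed there.
- **Hanging the tool:** Its bar lies level across both prongs. The last check put the bar's centre within about 1.5 mm of hook_rest, with its top at 217 mm against an expected 218 mm.
- **Placing the knobs:** All three stand upright on the tray floor, with tops measured at about 27 mm against an expected 28 mm.
- **The rest of the scene:** The tray did not move between measurements. In the last pictures the screwdriver, bottle and spare module look to be where they started; I judged that by eye.

No check failed or disagreed beyond 1–2 mm of camera noise.

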